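# Set up the telescopic ribbon rail

## Task

Lift the telescopic ribbon rail out of its open case at the finger notch and lay it, still pushed in, into the slots of the wooden rack, with its end plate on the outer side of the left-hand post. Then squeeze its spring pin flush with the sleeve and draw the sleeve out to the right until the pin clicks out in the next hole, so that the rail rests in all three posts. Let go of it and leave the other things where they are.

Things in the scene. Friction and masses are not known exactly. Their poses are not given: they have to be found in the camera images.
- ribbon_rack: Wooden rack, fixed: board 86 x 340 mm, top 14 mm up, with three slotted posts in a row, 15 mm thick along the row, 50 mm wide, 95 mm tall. Origin on the worktop under the row; z up, y along the row to the left-hand post. Post centres at y = +140.5 (left), -19.5 (middle), -141.5 mm (right, far). A rail lying in the slots has its axis 80 mm up at x = 0; it is drawn out along -y.
- rack_near_slot (a point): In the left-hand post's slot, on the axis of a rail lying in the rack, 80 mm up; axes as the rack. This slot is for the bare inner tube: 21 mm wide, floor 71.5 mm up, open at the top with the mouth flared about 5 mm a side.
- rack_far_slot (a point): The same in the right-hand, far post. Its slot and the middle post's are for the sleeve: 26 mm wide, floor 69 mm up, open at the top with the mouth flared about 5 mm a side. The sleeve as found does not reach it; drawn out one hole it does.
- rail_case: The rail's open wooden case, fixed: 46 mm wide, 301 mm long, walls 32 mm high, floor 4 mm thick. Beside the rail it is too tight for fingers, except at the finger notch, a 60 mm long gap in both side walls with its middle at the origin. Origin on the worktop under the rail's axis; y along the case to its left end, z up.
- rail_grip (a point): Where the loose rail (about 260 g) is lifted, near its balance: on its axis, 125 mm from the inner face of the end plate (28 x 28 x 6 mm, on the left, +y end); in the case it lies in the notch, 20 mm above the worktop. y runs along the rail to the end plate, x away from the side with the pin, z up. Lying in the rack pushed in, it is at rack y = +23 (plate against the left post) to +35 mm; +29 is midway.
- rail_pin (a point): Centre of the occupied hole, on the sleeve's -x face, (-11, +45, 0) mm from rail_grip; fixed to the inner tube. The pin is 9 mm thick, round-ended, and stands 5.5 mm out. Pinching the sleeve here, one pad on the pin and one on the face opposite, presses it flush (about 4 N); the same pinch then draws the sleeve (5 to 15 N), once the end plate has come up against the left post.
- sleeve_end (a point): Centre of the sleeve's far (right-hand) end, on the rail's axis; moves with the sleeve. The sleeve is a square tube, 22 mm outside, 238 mm long, with four round holes 40 mm apart in its -x face; as found the pin stands in the second from its mouth. The inner tube is 17 mm square, bare for 27 mm from the end plate to the sleeve's mouth when pushed in.
- sleeve (a joint): How far the sleeve is drawn out, m: 0 as found (pin in the second hole), 0.040 with the pin in the next hole, with about 1 mm of play either way. The standing pin blocks it in both. Sliding friction about 1 N.
- pin (a joint): How far the spring pin is pressed in, m: 0 standing fully out (may read -0.0004), 0.0055 flush with the outside of the sleeve, about 0.007 while it runs under the sleeve between two holes.
- spool_red: Bystander, to be left alone: thread spool, 34 mm wide and 44 mm tall, standing on the rack's board between the middle and the far post. Origin under its middle.
- spool_small: Bystander, to be left alone: thread spool, 32 mm wide and 38 mm tall, next to it on the board. Origin under its middle.
- row_counter: Bystander, to be left alone: small row counter, 27 x 34 x 31 mm, on the far side of the case near its left end. Origin under its middle.
- needle_case: Bystander, to be left alone: turned needle case, 20 x 72 x 20 mm, lying on the far side of the case near its right end. Origin under its middle.
- tape_measure: Bystander, to be left alone: round tape measure, 52 x 74 x 18 mm, on the worktop to the right. Origin under its middle.
- tape_roll: Bystander, to be left alone: roll of tape lying flat, 96 mm across, 25 mm high, on the worktop to the right. Origin under its middle.

How it is judged (in metres and radians):
On the way:
1. the rail lies in the rack's slots, still pushed in and with its pin out (x of rail_grip in the frame of ribbon_rack between -0.004 and 0.004 m and y of rail_grip in the frame of ribbon_rack between 0.018 and 0.04 m and z of rail_grip in the frame of ribbon_rack between 0.076 and 0.084 m and angle between the y axis of rail_grip and the y axis of ribbon_rack, either way round below 0.04 rad and angle between rail_grip's own z axis and vertical below 0.06 rad and value of joint sleeve between -0.003 and 0.003 m and value of joint pin below 0.0015 m), for 0.2 s.
At the end, for the whole second after the job is handed in: The rail lies in the slots of all three posts (axis within 4 mm sideways and in height, 0.04 rad along), end plate outside the left post, sleeve drawn out one hole (37.5 to 42.5 mm) with the pin fully out (within 1.5 mm) and its end at least 6 mm into the far post; let go (x of rail_grip in the frame of ribbon_rack between -0.004 and 0.004 m and y of rail_grip in the frame of ribbon_rack between 0.018 and 0.04 m and z of rail_grip in the frame of ribbon_rack between 0.076 and 0.084 m and angle between the y axis of rail_grip and the y axis of ribbon_rack, either way round below 0.04 rad and angle between rail_grip's own z axis and vertical below 0.06 rad and value of joint sleeve between 0.0375 and 0.0425 m and value of joint pin below 0.0015 m and x of sleeve_end in the frame of ribbon_rack between -0.004 and 0.004 m and z of sleeve_end in the frame of ribbon_rack between 0.076 and 0.084 m and y of sleeve_end in the frame of ribbon_rack below -0.14 m); the robot touches nothing.
It fails at once if one of the other things round the work is pushed more than 30 mm (distance of any of spool_red, spool_small, row_counter, needle_case, tape_measure, tape_roll from where it was at the start of the episode above 0.03 m).
It also fails if it takes over 45 s, if anything falls off the work surface, if the arm or the gripper's body presses on something with over 40 N, if the wrist force passes 120 N, or if a joint passes its speed limit or range.

## Robot

A 6-joint arm with a two-finger parallel gripper is mounted at the origin on a cart in front of the work surface, level with it; the furniture and walls round the work are solid. World frame = base frame: x ahead of the robot, y to its left, z up, the work surface at z = 0. Lengths are in m, angles in degrees, forces in N, time in s.
With the tool pointing down it reaches from about 0.4 to 0.825 m from the base axis. Payload 7 kg.
Tool frame: the origin (TCP) lies between the finger pads; the fingertips stand 25 mm ahead of it and the grasp point (between the pads) lies 6 mm ahead of it; z points along the fingers, y is the line along which they close (so a half turn about z gives the same grasp; the last joint's range is limited). The gripper opens to 88 mm and grips with 3 to 60 N. Pads are 19 mm wide; open, the fingers measure 130 mm over their backs; the gripper's body (78 mm by 193 mm) begins 47 mm behind the grasp point.
Start: joints at [87.496, 20.546, 0.682, 0, -70.136, -16.507], TCP at [0.22, 0.638, 0.252] pointing down, gripper open.
Joint ranges: [-176.03, 176.03], [-82.01, 121.73], [-58.28, 71.71], [-173.87, 95.51], [-174.79, -0.11], [-173.66, 173.66]. Speed limits (degrees/s): [136.94, 136.94, 172.46, 180, 180, 180].

## Interface

Orientations are given as [roll, pitch, yaw] about the fixed x, y, z axes, in that order (R = Rz(yaw) Ry(pitch) Rx(roll)).
In Python, from plant import r gives the robot as it stands.
- The arm moves only by the shell command python3 -m crank 'ROWS' [FORCE]. ROWS is JSON, a list of rows, each a list of 3 entries, a list of its own where there are three numbers: the turn, a rotation vector about the tool's x, y, z in degrees, then the shift along the tool's x, y, z in cm, then the closure, from -1 (fully open) to 1 (shut). In form: [[[wx, wy, wz], [dx, dy, dz], fingers], ...]. A call has 1 to 8 rows; each row shifts and turns the commanded pose from where the row before left it, along the tool's axes as they then stand; what a row does not reach is not made up. A row lasts 1/10 s, in which the tool goes at most 50 mm and 8.59 degrees, less where a joint would pass 70% of its speed; a pose out of reach is approached as far as the arm can. A call with a gripper value outside its range is refused whole. The fingers move at their own pace and stop on an object; FORCE is the grip in N (left out, the last holds). Time passes only in rows, so rows that do not move let the fingers close. It gives the time, the measured TCP pose, the force, the opening and the grip force at its end, in the units of the state.
- r.get_state(): the state, without advancing time (a new reading comes with each control period).
- r.capture(name): name is "side" or "top"; returns a dict with "color" (420x560x3 uint8, red, green, blue), "range_z" (420x560 float32, m along the optical axis (not along the pixel's ray), 0 where there is no reading), "intrinsics" (3x3 intrinsics, pixels), "world_from_camera" (4x4, takes a point from camera to world coordinates). Camera axes: x right, y down, z forward; pixel columns grow to the right and rows downward; lengths in m; the calibration is good to about 2 mm. A picture is of the moment at which its call begins.
- r.close_job(): hands the job in; it is judged then, once.
The state is a dict: "time_s": time; "joints": joint angles; "qd": joint speeds; "joint_torque": joint torques, N m; "tcp_pos": TCP position; "eef_rot": TCP orientation; "contact_force": force on the tool from outside, world axes, zero at the start; "moment": the same for the moment, N m; "gripper_width": finger opening in m; "gripper_force": force on a finger pad.
Only numpy, scipy, OpenCV 4.12 (cv2) and the standard library are available. Lean on these libraries where they do the work, as an engineer would, in place of code of your own. Each camera call takes 0.05 s, during which the arm holds its last target. There are 200 camera calls.

## Working session

There is one attempt and no reset: what is moved stays moved. The work goes in short steps, Python scripts to look and compute and a shell command to move; the robot and the scene stay as the last step left them, time stands still between calls to the robot, and variables do not carry over. Pictures are saved under pics/ and viewed, at most 11 in all, crops included, and the job is handed in when it is done.

```bash
ls; mkdir -p pics
python3 - <<'E'
from plant import r
import cv2,numpy as np
for n in("top","side"):
    c=r.capture(n); cv2.imwrite(f"pics/{n}0.png",c["color"][:,:,::-1]); np.savez(f"{n}0.npz",**c)
    print(n,c["intrinsics"].tolist(),np.round(c["world_from_camera"],3).tolist())
print(r.get_state())
E
```

```text
pics
top [[476.9627956272759, 0.0, 269.5081129097017], [0.0, 476.9627956272759, 199.97500968291934], [0.0, 0.0, 1.0]] [[0.056, -0.973, 0.226, 0.324], [-0.998, -0.056, 0.008, -0.086], [0.005, -0.226, -0.974, 1.027], [0.0, 0.0, 0.0, 1.0]]
side [[468.90808916849835, 0.0, 279.5760893593346], [0.0, 468.90808916849835, 210.89800611935866], [0.0, 0.0, 1.0]] [[-0.949, -0.198, 0.246, 0.279], [-0.314, 0.646, -0.695, 0.668], [-0.021, -0.737, -0.675, 0.806], [0.0, 0.0, 0.0, 1.0]]
{'time_s': 0.1, 'joints': array([ 8.74975963e+01,  2.05890590e+01,  6.40388137e-01, -1.81460557e-02,
       -7.01361329e+01, -1.65052218e+01]), 'qd': array([ 0.02538534, -0.00050222,  0.13973779,  0.13548387, -0.0319244 ,
        0.03084818]), 'joint_torque': array([-9.55358300e-04, -5.84163237e+01,  2.93750185e+01,  7.01546699e+00,
        1.01862327e-02, -6.37491348e-05]), 'tcp_pos': array([0.21975218, 0.63781407, 0.25070593]), 'eef_rot': array([ 1.79913844e+02, -7.73884424e-03, -1.90137981e+01]), 'contact_force': array([-0.47538758,  0.49064112, -0.27522301]), 'moment': array([ 0.04673822, -0.00158329, -0.02811045]), 'gripper_force': 0.0, 'gripper_width': 0.08742320215781638}
```

View pics/top0.png

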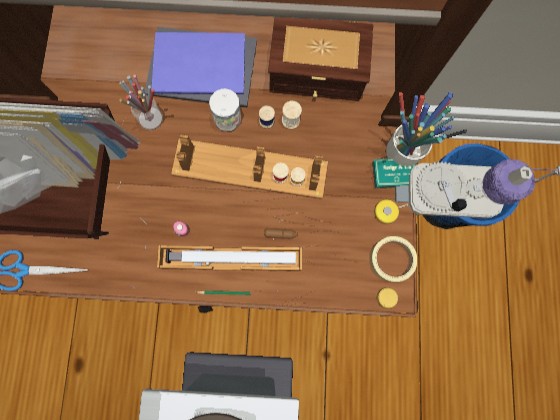

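View pics/side0.png

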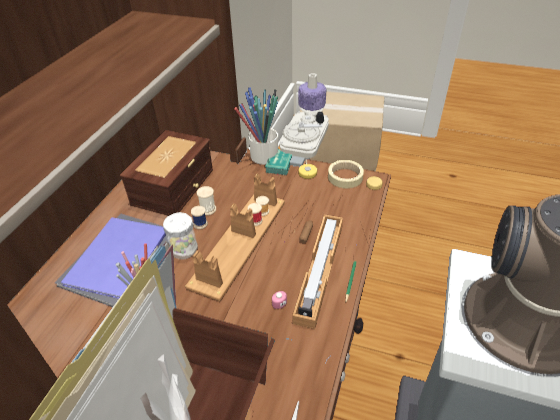

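The top view shows the case at rows 247–270, cols 158–301, with the white sleeve at cols 182–299 and the end plate at about col 168. The rack is at rows 137–195, cols 172–328, with posts near cols 185, 258 and 317. The side view shows the same things: rack left of centre, case at about (320, 270).

```bash
cat > h.py <<'E'
import numpy as np,cv2
def load(n): 
    d=np.load(n); return {k:d[k] for k in d}
def pts(c):
    K=c["intrinsics"];T=c["world_from_camera"];z=c["range_z"]
    v,u=np.mgrid[0:z.shape[0],0:z.shape[1]]
    p=np.stack([(u-K[0,2])/K[0,0]*z,(v-K[1,2])/K[1,1]*z,z],-1)
    w=p@T[:3,:3].T+T[:3,3]; w[z==0]=np.nan; return w
def ray(c,uv,zp):
    K=c["intrinsics"];T=c["world_from_camera"];uv=np.atleast_2d(uv).astype(float)
    d=np.c_[(uv[:,0]-K[0,2])/K[0,0],(uv[:,1]-K[1,2])/K[1,1],np.ones(len(uv))]@T[:3,:3].T
    return T[:3,3]+d*((zp-T[2,3])/d[:,2])[:,None]
def proj(c,p):
    K=c["intrinsics"];T=c["world_from_camera"];q=(np.atleast_2d(p)-T[:3,3])@T[:3,:3]
    return np.c_[q[:,0]/q[:,2]*K[0,0]+K[0,2],q[:,1]/q[:,2]*K[1,1]+K[1,2]]
E
python3 - <<'E'
from h import *
for n,boxes in(("top",dict(rail=(150,235,310,285),rack=(165,125,340,205))),("side",dict(rail=(285,205,350,330),rack=(185,165,300,300)))):
    c=load(n+"0.npz");w=pts(c);hsv=cv2.cvtColor(c["color"],cv2.COLOR_RGB2HSV)
    zz=w[...,2]
    m=(hsv[...,1]<60)&(hsv[...,2]>120)
    x0,y0,x1,y1=boxes["rail"]; mm=np.zeros_like(m);mm[y0:y1,x0:x1]=m[y0:y1,x0:x1]
    ok=mm&(abs(zz-.031)<.006)
    print(n,"rail px",mm.sum(),ok.sum(),"z",np.nanmedian(zz[mm]))
    cn=max(cv2.findContours(mm.astype(np.uint8),0,1)[0],key=cv2.contourArea)
    bx=cv2.boxPoints(cv2.minAreaRect(cn)); print("sleeve corners",np.round(ray(c,bx,.031)[:,:2],4).tolist(),bx.tolist())
    P=w[ok][:,:2]; print(cv2.minAreaRect((P*1000).astype(np.float32)))
    x0,y0,x1,y1=boxes["rack"]; t=np.zeros_like(m);t[y0:y1,x0:x1]=(zz[y0:y1,x0:x1]>.085)&(zz[y0:y1,x0:x1]<.105)
    k,l,s,ce=cv2.connectedComponentsWithStats(t.astype(np.uint8))
    for i in range(1,k):
        if s[i,4]>5: q=w[l==i]; print("prong",s[i,4],np.round(q.mean(0),4),np.round(ray(c,ce[i],.095)[0,:2],4),"px",np.round(ce[i],1))
    b=np.zeros_like(m);b[y0:y1,x0:x1]=abs(zz[y0:y1,x0:x1]-.014)<.005
    b&=(hsv[...,2]>120)
    q=(w[b][:,:2]*1000).astype(np.float32); print("board",cv2.minAreaRect(q))
    im=c["color"][:,:,::-1]
    A=cv2.resize(im[boxes["rail"][1]:boxes["rail"][3],boxes["rail"][0]:boxes["rail"][2]],None,fx=4.5,fy=4.5,interpolation=2)
    B=cv2.resize(im[y0:y1,x0:x1],None,fx=4.5,fy=4.5,interpolation=2)
    if n=="top":
        W=max(A.shape[1],B.shape[1]);pad=lambda a:np.pad(a,((0,0),(0,W-a.shape[1]),(0,0)))
        cv2.imwrite("pics/topcrop.png",np.vstack([pad(B),pad(A)]))
    else:
        H=max(A.shape[0],B.shape[0]);pad=lambda a:np.pad(a,((0,H-a.shape[0]),(0,0),(0,0)))
        cv2.imwrite("pics/sidecrop.png",cv2.resize(np.hstack([pad(B),pad(A)]),None,fx=.98,fy=.98))
E
```

```text
top rail px 1522 1320 z 0.0308912159693584
sleeve corners [[0.4052, 0.1232], [0.4386, 0.1262], [0.4497, -0.1376], [0.4161, -0.1386]] [[168.82650756835938, 264.6242980957031], [169.06683349609375, 248.5233917236328], [295.18798828125, 250.40579223632812], [294.9476623535156, 266.5067138671875]]
((426.0586242675781, -6.42529296875), (31.144145965576172, 263.95013427734375), 2.347217082977295)
prong 62 [0.6618 0.1066 0.0925] [0.6609 0.1061] px [183.7 138.1]
prong 49 [ 0.6465 -0.052   0.0919] [ 0.6455 -0.0521] px [259.7 149.4]
prong 52 [0.6257 0.1105 0.0934] [0.6252 0.1101] px [180.1 154.4]
prong 48 [ 0.6344 -0.1732  0.093 ] [ 0.6337 -0.173 ] px [318.2 158.1]
prong 44 [ 0.6082 -0.0479  0.0925] [ 0.6074 -0.048 ] px [256.5 167. ]
prong 45 [ 0.5958 -0.169   0.0927] [ 0.5951 -0.1688] px [315.5 176.1]
board ((666.404296875, -32.34346008300781), (340.28778076171875, 157.81297302246094), 84.20027923583984)
side rail px 1087 931 z 0.03141764006400166
sleeve corners [[0.4343, 0.1245], [0.4521, -0.1413], [0.4133, -0.1378], [0.4021, 0.1251]] [[299.6853332519531, 305.717529296875], [324.041412353515
[... 154 characters left out ...]
7014160156, 268.0672302246094), 2.5650930404663086)
prong 29 [ 0.8123 -0.1513  0.0933] [ 0.811  -0.1493] px [187.1 167.7]
prong 36 [ 0.6321 -0.171   0.0913] [ 0.6303 -0.1666] px [256.9 176.5]
prong 30 [ 0.5929 -0.1678  0.0914] [ 0.5914 -0.1636] px [271.5 180.1]
prong 43 [ 0.6447 -0.0505  0.0909] [ 0.6427 -0.0464] px [233.3 207. ]
prong 37 [ 0.6052 -0.0458  0.0914] [ 0.6036 -0.0422] px [248.7 211.6]
prong 98 [0.724  0.0235 0.0898] [0.7208 0.0283] px [187.6 221.8]
prong 63 [0.6596 0.1091 0.092 ] [0.658  0.1115] px [196.9 254.9]
prong 58 [0.6224 0.1133 0.0922] [0.621  0.1155] px [212.6 260.4]
board ((642.4764404296875, -87.133056640625), (275.981201171875, 466.492919921875), 16.612634658813477)
```

View pics/topcrop.png

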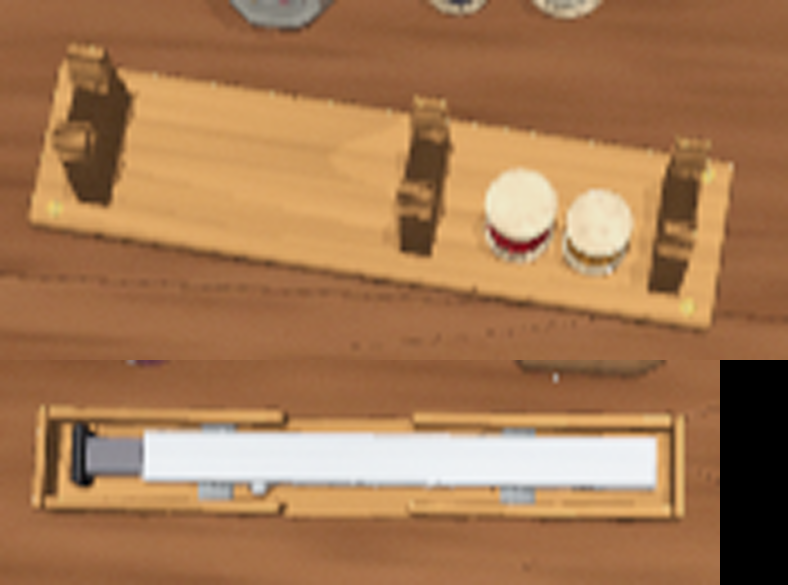

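View pics/sidecrop.png

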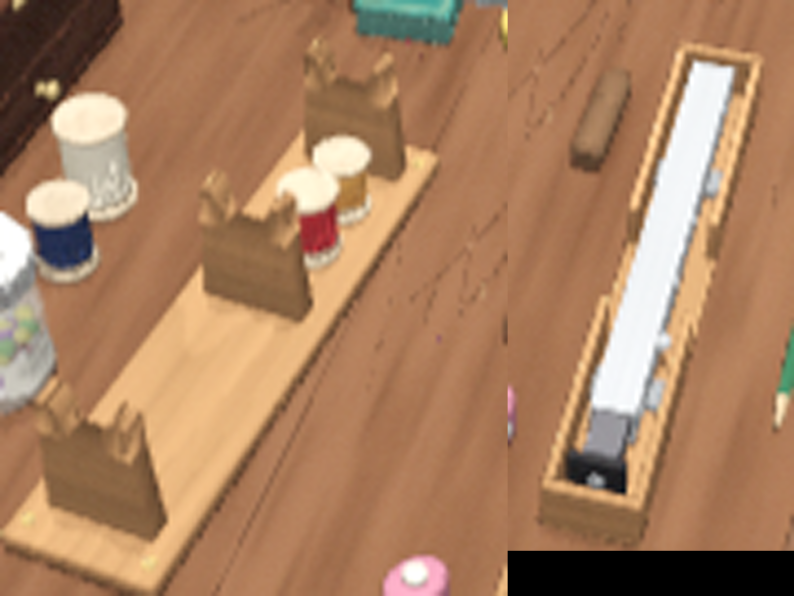

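The crops show the sleeve's corners at top-view pixels (181.8, 250.8), (181.8, 262.1), (295.8, 252.1) and (295.8, 263.7). The pin is at about (207.5, 263.5) on the near face. The slot pairs of all three posts are clear in both views.

```bash
cat > fr.py <<'E'
from h import *
E
python3 - <<'E'
from h import *
c=load("top0.npz")
q=ray(c,[(181.8,250.8),(181.8,262.1),(295.8,252.1),(295.8,263.7)],.031)[:,:2]
m,e=(q[0]+q[1])/2,(q[2]+q[3])/2; d=(m-e); print("top len",np.linalg.norm(d),"w",np.linalg.norm(q[0]-q[1]),"yaw",np.degrees(np.arctan2(-d[0],d[1])),"grip",m-d/np.linalg.norm(d)*.098, e+d/np.linalg.norm(d)*.14)
s=load("side0.npz")  # crop px ->: x=285+(X-508)/4.41, y=205+Y/4.41
f=lambda X,Y:(285+(X-508)/4.41,205+Y/4.41)
q=ray(s,[f(594,404),f(641,413),f(695,63),f(735,68)],.031)[:,:2]
m,e=(q[0]+q[1])/2,(q[2]+q[3])/2; d=(m-e); print("side len",np.linalg.norm(d),"yaw",np.degrees(np.arctan2(-d[0],d[1])),"grip",m-d/np.linalg.norm(d)*.098, e+d/np.linalg.norm(d)*.14)
for L,M,R in([(.64345,.1083),(.6269,-.0501),(.6148,-.171)],[(.641,.1112),(.62495,-.04815),(.61245,-.1694)]):
    P=np.array([L,M,R]);Y=np.array([.1405,-.0195,-.1415]);a=np.polyfit(Y,P,1);print("rack dir",a[0],"yaw",np.degrees(np.arctan2(-a[0][0],a[0][1])),"origin",a[1],"grip29",a[1]+a[0]/np.linalg.norm(a[0])*.029)
E
```

```text
top len 0.23778453659441545 w 0.023564250988124907 yaw 2.528931338880273 grip [4.27945235e-01 6.14254935e-05] [4.27935728e-01 2.76679053e-04]
side len 0.23659447641965015 yaw 2.7311876032894515 grip [0.42502777 0.00129452] [0.4249608  0.00269845]
rack dir [0.10168905 0.99040397] yaw -5.862262748284653 origin [ 0.62907821 -0.03083224] grip29 [ 0.63204019 -0.0019839 ]
rack dir [0.10119409 0.99508116] yaw -5.8066922954951945 origin [ 0.62682483 -0.02865028] grip29 [6.29758829e-01 2.00919322e-04]
```

```bash
python3 -m crank '[[[0,0,8.57],[0,0,0],-1],[[0,0,8.57],[0,0,0],-1],[[0,0,8.57],[0,0,0],-1],[[0,0,8.57],[0,0,0],-1],[[0,0,8.57],[0,0,0],-1],[[0,0,8.57],[0,0,0],-1],[[0,0,8.57],[0,0,0],-1],[[0,0,8.57],[0,0,0],-1]]' 25
```

```text
time_s: 0.9
tcp_pos: [0.2198, 0.6379, 0.251]
eef_rot: [180.0, -0.1, -87.9]
contact_force: [-0.3, 0.2, 0.2]
gripper_width: 0.0876
gripper_force: 0.0
```

```bash
python3 -m crank '[[[0,0,-0.5],[4.04,-1.11,0],-1],[[0,0,0],[4.04,-1.11,0],-1],[[0,0,0],[4.04,-1.11,0],-1],[[0,0,0],[4.04,-1.11,0],-1],[[0,0,0],[4.04,-1.11,0],-1],[[0,0,0],[4.04,-1.11,0],-1],[[0,0,0],[4.04,-1.11,0],-1],[[0,0,0],[4.04,-1.11,0],-1]]' && python3 -m crank '[[[0,0,0],[4.04,-1.11,0],-1],[[0,0,0],[4.04,-1.11,0],-1],[[0,0,0],[4.04,-1.11,0],-1],[[0,0,0],[4.04,-1.11,0],-1],[[0,0,0],[4.04,-1.11,0],-1],[[0,0,0],[4.04,-1.11,0],-1],[[0,0,0],[4.04,-1.11,0],-1],[[0,0,0],[4.04,-1.11,0],-1]]' && python3 -m crank '[[[0,0,0],[0,0,0],-1],[[0,0,0],[0,0,0],-1]]'
```

```text
time_s: 1.7
tcp_pos: [0.3248, 0.3179, 0.2514]
eef_rot: [180.0, -0.0, -87.0]
contact_force: [0.7, 0.3, 0.4]
gripper_width: 0.0877
gripper_force: 0.0
time_s: 2.5
tcp_pos: [0.4299, -0.0002, 0.2517]
eef_rot: [-180.0, 0.0, -87.1]
contact_force: [1.3, 0.5, 0.7]
gripper_width: 0.0876
gripper_force: 0.0
time_s: 2.7
tcp_pos: [0.4297, 0.0005, 0.2512]
eef_rot: [180.0, -0.0, -87.3]
contact_force: [0.2, -0.4, 0.2]
gripper_width: 0.0878
gripper_force: 0.0
```

```bash
python3 -m crank '[[[0,0,0],[0,0.32,3],-1],[[0,0,0],[0,0,3.5],-1],[[0,0,0],[0,0,3.5],-1],[[0,0,0],[0,0,3.5],-1],[[0,0,0],[0,0,3],-1],[[0,0,0],[0,0,2],-1],[[0,0,0],[0,0,0],-1],[[0,0,0],[0,0,0],-1]]'
python3 - <<'E'
from plant import r
import cv2,numpy as np
a=r.capture("top")["color"][215:300,150:310];b=r.capture("side")["color"][190:330,250:400]
f=lambda a,k:cv2.resize(a,None,fx=k,fy=k,interpolation=2)
A=f(a,3);B=f(b,2.1);H=max(A.shape[0],B.shape[0]);p=lambda a:np.pad(a,((0,H-a.shape[0]),(0,0),(0,0)))
cv2.imwrite("pics/g1.png",np.hstack([p(A),p(B)])[:,:800,::-1])
E
```

```text
time_s: 3.5
tcp_pos: [0.4268, 0.0023, 0.0669]
eef_rot: [180.0, -0.0, -87.0]
contact_force: [0.2, 0.2, 0.4]
gripper_width: 0.088
gripper_force: 0.0
```

View pics/g1.png

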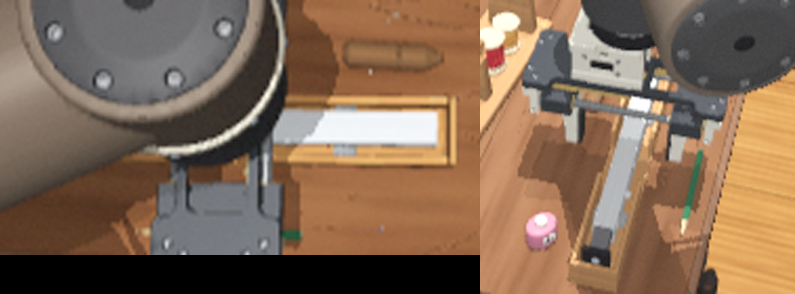

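The fingers straddle the case at the notch. The front finger comes down near the green pencil, so I narrow the opening before descending.

```bash
python3 -m crank '[[[0,0,-0.4],[0.1,0,0],-0.4],[[0,0,0],[0,0,0],-0.4],[[0,0,0],[0,0,1.0],-0.4],[[0,0,0],[0,0,1.0],-0.4],[[0,0,0],[0,0,1.0],-0.4],[[0,0,0],[0,0,0.4],-0.4],[[0,0,0],[0,0,0],-0.4]]' 25 && python3 -m crank '[[[0,0,0],[0,0,0],1],[[0,0,0],[0,0,0],1],[[0,0,0],[0,0,0],1],[[0,0,0],[0,0,0],1],[[0,0,0],[0,0,0],1],[[0,0,0],[0,0,0],1]]' 25
```

```text
time_s: 4.3
tcp_pos: [0.4261, 0.0, 0.0315]
eef_rot: [179.9, -0.1, -86.7]
contact_force: [-0.2, 0.1, -0.3]
gripper_width: 0.0615
gripper_force: 0.0
time_s: 4.9
tcp_pos: [0.4268, 0.0005, 0.0327]
eef_rot: [-180.0, 0.0, -86.7]
contact_force: [-0.4, 0.4, 1.4]
gripper_width: 0.0217
gripper_force: 24.9
```

```bash
python3 -m crank '[[[0,0,0],[0,0,-1],1],[[0,0,0],[0,0,-2],1],[[0,0,0],[0,0,-3],1],[[0,0,0],[0,0,-3],1],[[0,0,0],[0,0,-3],1],[[0,0,0],[0,0,-3],1],[[0,0,0],[0,0,-1],1],[[0,0,0],[0,0,0],1]]' && python3 -m crank '[[[0,0,3],[0,-2,0],1],[[0,0,3],[0,-3,0],1],[[0,0,3.1],[0,-3,0],1],[[0,0,0],[0,-3,0],1],[[0,0,0],[0,-2,0],1],[[0,0,0],[0,-1,0],1],[[0,0,0],[0,0,0],1],[[0,0,0],[0,0,0],1]]'
python3 - <<'E'
from plant import r
import cv2,numpy as np
im=[]
for n in("top","side"):
    c=r.capture(n);np.savez(n+"1.npz",**c);im.append(c["color"])
f=lambda a,k:cv2.resize(a,None,fx=k,fy=k,interpolation=2)
A=f(im[0][90:290,140:350],1.9);B=f(im[1][120:320,150:360],1.9)
cv2.imwrite("pics/g2.png",np.hstack([A,B])[:,:,::-1])
E
```

```text
time_s: 5.7
tcp_pos: [0.4272, 0.0006, 0.1939]
eef_rot: [-179.8, 0.1, -86.7]
contact_force: [-0.3, 0.0, -3.6]
gripper_width: 0.0221
gripper_force: 24.9
time_s: 6.5
tcp_pos: [0.5651, -0.0058, 0.1911]
eef_rot: [179.8, -0.0, -95.8]
contact_force: [-0.2, 1.3, -2.9]
gripper_width: 0.0217
gripper_force: 24.9
```

View pics/g2.png

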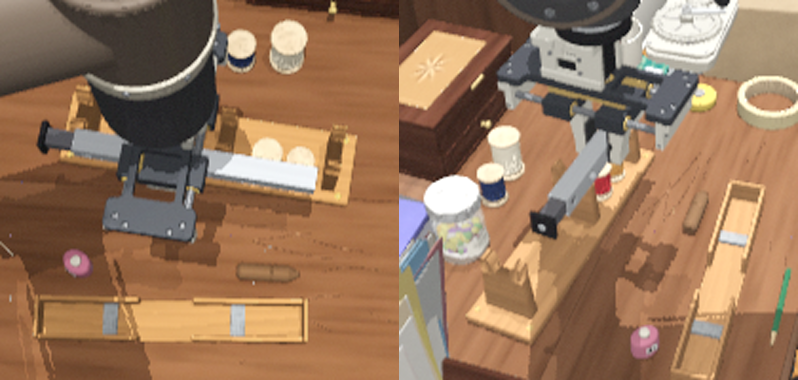

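The rail hangs level in the gripper. In the top crop its end plate is at (44, 138) and its far end at (316, 178), and the bystanders haven't moved. I now measure where the rail sits in the hand.

Run:
```python
from h import *
c=load("top1.npz")
f=lambda X,Y:(140+X/1.9,90+Y/1.9)
q=ray(c,[f(76,128),f(70,155),f(318,165),f(314,191)],.190)[:,:2]
m,e=(q[0]+q[1])/2,(q[2]+q[3])/2;d=m-e;u=d/np.linalg.norm(d)
print("len",np.linalg.norm(d),"yaw",np.degrees(np.arctan2(-d[0],d[1])),m-u*.098,e+u*.14)
w=pts(c);w[:,:215 ]=np.nan
k=(abs(w[...,2]-.190)<.006);k[:150]=0;k[:,330:]=0;k[:,:255]=0;k[200:]=0
P=w[k];print(k.sum(),np.round(P.mean(0),4));print(cv2.minAreaRect((P[:,:2]*1000).astype(np.float32)))
fit=np.polyfit(P[:,1],P[:,0],1);print("axis x at y=-.006",np.polyval(fit,-.006),"yaw",np.degrees(np.arctan(-fit[0])), "end y",np.percentile(P[:,1],1), "slope z",np.polyfit(P[:,1],P[:,2],1)[0])
```

```text
len 0.23657331833199155 yaw -5.556635563840913 [ 0.56556686 -0.00630082] [ 0.565705   -0.00488085]
650 [ 0.5579 -0.0965  0.19  ]
((558.48193359375, -95.99197387695312), (96.3448486328125, 22.88142204284668), 83.35693359375)
axis x at y=-.006 0.567862707422296 yaw -6.280242626814001 end y -0.14271267330786208 slope z -0.006264059962604274
```

```bash
python3 -m crank '[[[0,0,0],[-0.3,-1.5,0],1],[[0,0,0],[-0.4,-2,0],1],[[0,0,0],[-0.4,-2,0],1],[[0,0,0],[0,-1,0],1],[[0,0,0],[0,0,1.5],1],[[0,0,0],[0,0,1.5],1],[[0,0,0],[0,0,0],1],[[0,0,0],[0,0,0],1]]'
python3 - <<'E'
from plant import r
import cv2,numpy as np
im=[]
for n in("top","side"):
    c=r.capture(n);np.savez(n+"2.npz",**c);im.append(c["color"])
f=lambda a,k:cv2.resize(a,None,fx=k,fy=k,interpolation=2)
A=f(im[0][110:220,150:345],2.05);B=f(im[1][150:300,180:310],3)
H=450;p=lambda a:np.pad(a,((0,H-a.shape[0]),(0,0),(0,0)))
cv2.imwrite("pics/g3.png",np.hstack([p(A),p(B)])[:,:,::-1])
E
```

```text
time_s: 7.4
tcp_pos: [0.6318, -0.0013, 0.1629]
eef_rot: [180.0, -0.0, -95.8]
contact_force: [0.1, -0.2, -2.3]
gripper_width: 0.0219
gripper_force: 24.9
```

View pics/g3.png

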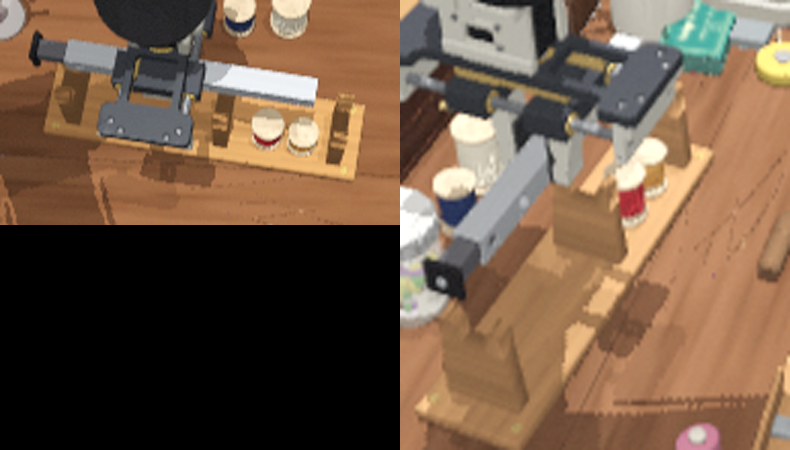

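```bash
python3 -m crank '[[[0,0,0],[0,0,1.5],1],[[0,0,0],[0,0,2],1],[[0,0,0],[0,0,1],1],[[0,0,0],[0,0,0.5],1],[[0,0,0],[0,0,0.5],1],[[0,0,0],[0,0,0.4],1],[[0,0,0],[0,0,0],1],[[0,0,0],[0,0,0],1]]' && python3 -m crank '[[[0,0,0],[0,0,0.4],1],[[0,0,0],[0,0,0.3],1],[[0,0,0],[0,0,0],1]]'
```

```text
time_s: 8.3
tcp_pos: [0.6323, -0.0013, 0.1038]
eef_rot: [-180.0, -0.0, -95.8]
contact_force: [-1.2, -0.2, -3.2]
gripper_width: 0.0217
gripper_force: 24.9
time_s: 8.6
tcp_pos: [0.6321, -0.0013, 0.0961]
eef_rot: [180.0, -0.0, -95.8]
contact_force: [0.2, 0.0, -2.5]
gripper_width: 0.0214
gripper_force: 24.9
```

```bash
python3 -m crank '[[[0,0,0],[0,0,0.2],1],[[0,0,0],[0,0,0.15],1],[[0,0,0],[0,0,0],1],[[0,0,0],[0,0,0],1]]'
python3 - <<'E'
from plant import r
import cv2,numpy as np
im=[]
for n in("top","side"):
    c=r.capture(n);np.savez(n+"3.npz",**c);im.append(c["color"])
f=lambda a,k:cv2.resize(a,None,fx=k,fy=k,interpolation=2)
A=f(im[0][110:220,150:345],2.05);B=f(im[1][150:300,180:310],3)
H=450;p=lambda a:np.pad(a,((0,H-a.shape[0]),(0,0),(0,0)))
cv2.imwrite("pics/g4.png",np.hstack([p(A),p(B)])[:,:,::-1])
E
```

```text
time_s: 9.0
tcp_pos: [0.6322, -0.0013, 0.093]
eef_rot: [180.0, -0.0, -95.8]
contact_force: [-0.8, 1.4, -4.0]
gripper_width: 0.0214
gripper_force: 24.9
```

View pics/g4.png

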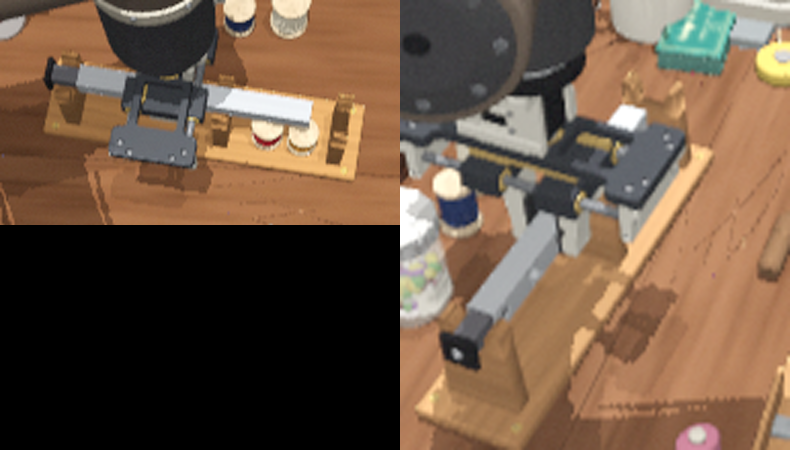

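The plate is outside the left post, at side-crop (458, 350), and the rail is in the slots with the pin out at (535, 275). I release it.

```bash
python3 -m crank '[[[0,0,0],[0,0,0.05],1],[[0,0,0],[0,0,0],-0.2],[[0,0,0],[0,0,0],-0.2],[[0,0,0],[0,0,0],-0.2],[[0,0,0],[0,0,0],-0.2],[[0,0,0],[0,0,0],-0.2]]'
python3 - <<'E'
from plant import r
from h import *
c=load("side3.npz");c0=load("side0.npz")
print("pin side",ray(c,(180+135/3,150+275/3),.081))
im=[]
for n in("top","side"):
    c=r.capture(n);np.savez(n+"4.npz",**c);im.append(c["color"])
w=pts(c); 
f=lambda a,k:cv2.resize(a,None,fx=k,fy=k,interpolation=2)
A=f(im[0][120:200,150:345],2.05);B=f(im[1][205:275,180:265],4.5)
H=max(len(A),len(B));p=lambda a:np.pad(a,((0,H-a.shape[0]),(0,0),(0,0)))
cv2.imwrite("pics/g5.png",np.hstack([p(A),p(B)])[:,:,::-1])
E
```

```text
time_s: 9.7
tcp_pos: [0.6323, -0.0013, 0.0927]
eef_rot: [-180.0, 0.0, -95.8]
contact_force: [-0.1, 0.1, 0.1]
gripper_width: 0.0515
gripper_force: 0.0
pin side [[0.6243329  0.04781719 0.081     ]]
```

View pics/g5.png

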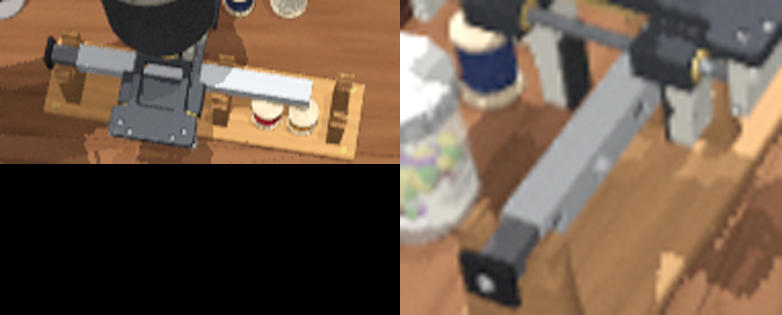

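The rail lies in the slots with the pin standing out at side pixel (225, 241), about 46 mm left of the TCP along the rail. Next I pinch there.

```bash
python3 -m crank '[[[0,0,0],[-1.5,0,0],-0.2],[[0,0,0],[-1.6,0,0],-0.2],[[0,0,0],[-1.5,0,0.3],-0.2],[[0,0,0],[0,0,0.35],-0.2],[[0,0,0],[0,0,0],-0.2],[[0,0,0],[0,0,0],-0.2]]' 20 && python3 -m crank '[[[0,0,0],[0,0,0],1],[[0,0,0],[0,0,0],1],[[0,0,0],[0,0,0],1],[[0,0,0],[0,0,0],1],[[0,0,0],[0,0,0],1],[[0,0,0],[0,0,0],1]]' 20
```

```text
time_s: 10.4
tcp_pos: [0.6366, 0.0446, 0.0857]
eef_rot: [180.0, -0.0, -95.7]
contact_force: [0.0, 0.8, -0.3]
gripper_width: 0.0525
gripper_force: 0.0
time_s: 11.0
tcp_pos: [0.6366, 0.0443, 0.086]
eef_rot: [180.0, -0.0, -95.8]
contact_force: [-1.9, -0.2, 0.4]
gripper_width: 0.0218
gripper_force: 20.0
```

```bash
python3 -m crank '[[[0,0,0],[0.3,0,0],1],[[0,0,0],[0.4,0,0],1],[[0,0,0],[0.4,0,0],1],[[0,0,0],[0.4,0,0],1],[[0,0,0],[0.4,0,0],1],[[0,0,0],[0.4,0,0],1],[[0,0,0],[0.4,0,0],1],[[0,0,0],[0,0,0],1]]' && python3 -m crank '[[[0,0,0],[0.4,0,0],1],[[0,0,0],[0.3,0,0],1],[[0,0,0],[0.3,0,0],1],[[0,0,0],[0.2,0,0],1],[[0,0,0],[0.2,0,0],1],[[0,0,0],[0,0,0],1]]'
```

```text
time_s: 11.8
tcp_pos: [0.6341, 0.0174, 0.086]
eef_rot: [-180.0, 0.0, -95.8]
contact_force: [0.1, 1.2, -1.1]
gripper_width: 0.022
gripper_force: 20.0
time_s: 12.4
tcp_pos: [0.6327, 0.0036, 0.086]
eef_rot: [-180.0, 0.0, -95.8]
contact_force: [-0.7, 2.6, -1.5]
gripper_width: 0.0218
gripper_force: 20.0
```

```bash
python3 -m crank '[[[0,0,0],[0.15,0,0],1],[[0,0,0],[0.15,0,0],1],[[0,0,0],[0,0,0],1]]' && python3 -m crank '[[[0,0,0],[0.15,0,0],1],[[0,0,0],[0.1,0,0],1],[[0,0,0],[0,0,0],1]]'
```

```text
time_s: 12.7
tcp_pos: [0.6323, 0.0002, 0.086]
eef_rot: [180.0, -0.0, -95.8]
contact_force: [0.2, 1.4, -1.8]
gripper_width: 0.0219
gripper_force: 20.0
time_s: 13.0
tcp_pos: [0.632, -0.0023, 0.086]
eef_rot: [180.0, -0.0, -95.8]
contact_force: [0.5, 0.2, -1.6]
gripper_width: 0.0218
gripper_force: 20.0
```

Run:
```python
from plant import r
from h import *
c=r.capture("side");np.savez("side5.npz",**c);t=r.capture("top");np.savez("top5.npz",**t)
f=lambda a,k:cv2.resize(a,None,fx=k,fy=k,interpolation=2)
A=f(t["color"][120:200,150:345],2.05);B=f(c["color"][205:275,180:265],4.5)
H=max(len(A),len(B));p=lambda a:np.pad(a,((0,H-a.shape[0]),(0,0),(0,0)))
cv2.imwrite("pics/g6.png",np.hstack([p(A),p(B)])[:,:,::-1])
```

```text
(no output)
```

View pics/g6.png

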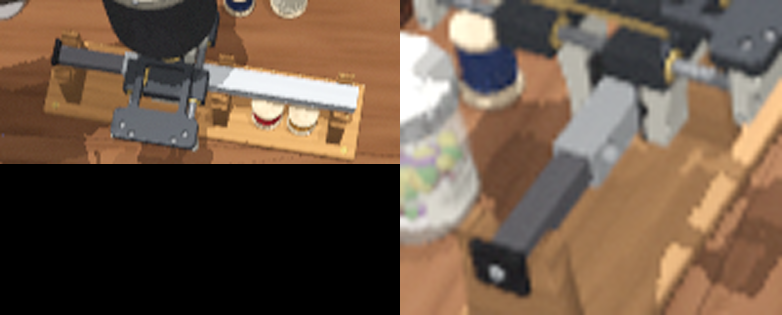

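The sleeve is drawn well out and the plate is against the left post. The pin now shows near the mouth, at crop (612, 155). I pull a little more to check it is blocked.

```bash
python3 - <<'E'
from h import *
c=load("side5.npz");f=lambda X,Y:(180+(X-400)/4.5,205+Y/4.5)
q=ray(c,[f(612,155),f(593,186),f(590,152),f(525,250)],.08);print(q.round(4))
m=ray(c,[f(558,142),f(592,158),f(500,232),f(526,252)],.090);print(m.round(4))
E
python3 -m crank '[[[0,0,0],[0.1,0,0],1],[[0,0,0],[0.1,0,0],1],[[0,0,0],[0,0,0],1]]'
```

```text
[[0.6231 0.0395 0.08  ]
 [0.6237 0.061  0.08  ]
 [0.634  0.0408 0.08  ]
 [0.6375 0.1073 0.08  ]]
[[0.6464 0.0478 0.09  ]
 [0.6266 0.0528 0.09  ]
 [0.6482 0.1084 0.09  ]
 [0.6317 0.1159 0.09  ]]
time_s: 13.4
tcp_pos: [0.6319, -0.0037, 0.086]
eef_rot: [180.0, 0.0, -95.8]
contact_force: [0.6, 0.9, -1.2]
gripper_width: 0.0218
gripper_force: 20.0
```

```bash
python3 -m crank '[[[0,0,0],[0.1,0,0],1],[[0,0,0],[0.1,0,0],1],[[0,0,0],[0,0,0],1]]'; python3 -m crank '[[[0,0,0],[0.1,0,0],1],[[0,0,0],[0.1,0,0],1],[[0,0,0],[0,0,0],1]]'
```

```text
time_s: 13.7
tcp_pos: [0.6318, -0.0052, 0.086]
eef_rot: [-180.0, 0.0, -95.8]
contact_force: [-0.9, 4.6, -1.4]
gripper_width: 0.022
gripper_force: 20.0
time_s: 14.0
tcp_pos: [0.6318, -0.0057, 0.086]
eef_rot: [-180.0, 0.1, -95.8]
contact_force: [-1.4, 12.7, -0.5]
gripper_width: 0.022
gripper_force: 20.0
```

The pull is blocked at 12.7 N, so the pin has clicked out. I ease off, let go and lift away.

```bash
python3 -m crank '[[[0,0,0],[-0.2,0,0],1],[[0,0,0],[-0.05,0,0],1],[[0,0,0],[0,0,0],-0.2],[[0,0,0],[0,0,0],-0.2],[[0,0,0],[0,0,0],-0.2],[[0,0,0],[0,0,0],-0.2],[[0,0,0],[0,0,0],-0.2]]' && python3 -m crank '[[[0,0,0],[0,0,-1.5],-0.2],[[0,0,0],[0,0,-3],-0.2],[[0,0,0],[0,0,-4],-0.2],[[0,0,0],[0,0,-4],-0.2],[[0,0,0],[0,4,-2],-0.2],[[0,0,0],[0,5,0],-0.2],[[0,0,0],[0,5,0],-0.2],[[0,0,0],[0,0,0],-0.2]]'
python3 - <<'E'
from plant import r
from h import *
c=r.capture("side");np.savez("side6.npz",**c);t=r.capture("top");np.savez("top6.npz",**t)
f=lambda a,k:cv2.resize(a,None,fx=k,fy=k,interpolation=2)
A=f(t["color"][110:285,150:345],2.05);B=f(c["color"][155:290,180:310],3)
H=max(len(A),len(B));p=lambda a:np.pad(a,((0,H-a.shape[0]),(0,0),(0,0)))
cv2.imwrite("pics/g7.png",np.hstack([p(A),p(B)])[:,:,::-1])
w=pts(t);hsv=cv2.cvtColor(t["color"],cv2.COLOR_RGB2HSV)
k=(abs(w[...,2]-.091)<.006)&(hsv[...,1]<60)&(hsv[...,2]>120);k[:120]=0;k[205:]=0;k[:,:160]=0;k[:,335:]=0
P=w[k];fit=np.polyfit(P[:,1],P[:,0],1);u=np.array([.1015,.9948]);s=(P[:,:2]-[.62908,-.03083])@u
print(k.sum(),P.mean(0).round(4),"yaw",np.degrees(np.arctan(-fit[0])),"rack-y range",np.percentile(s,[.5,99.5]),"zslope",np.polyfit(P[:,1],P[:,2],1)[0],"x off",((P[:,:2]-[.62908,-.03083])@[.9948,-.1015]).mean())
E
```

```text
time_s: 14.7
tcp_pos: [0.6318, -0.0055, 0.0861]
eef_rot: [-180.0, -0.0, -95.8]
contact_force: [0.1, 0.7, -0.7]
gripper_width: 0.0514
gripper_force: 0.0
time_s: 15.5
tcp_pos: [0.4869, 0.0081, 0.2314]
eef_rot: [179.9, 0.1, -95.8]
contact_force: [2.4, -0.2, 0.4]
gripper_width: 0.0529
gripper_force: 0.0
893 [ 0.624  -0.1059  0.0916] yaw -5.361205311317382 rack-y range [-0.15695218  0.01144905] zslope -0.00015206631362496326 x off 0.002518785333585923
```

View pics/g7.png

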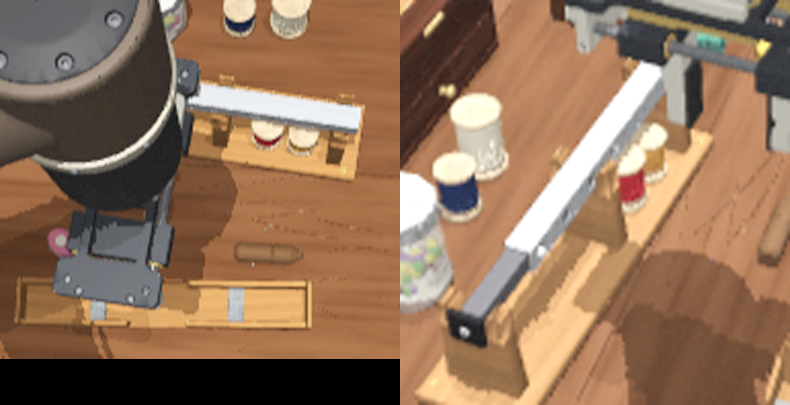

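The picture shows the rail level in all three posts and the plate outside the left post. The pin stands out at crop (542, 252), next to the sleeve mouth. The sleeve end is at rack y = -157 mm, as expected for one hole out, so I hand the job in.

```bash
python3 -c "
from plant import r
print(r.close_job())"
```

```text
the job is handed in; nothing more can be done
None
```

I handed the job in; the last images show the rail in all three posts with the end plate outside the left post, the sleeve drawn out one hole with the pin out, the gripper clear and the bystanders in view unmoved (no verdict came back).

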